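Refit the T-handle of the dosing pump

ROBOT

A 6-joint arm with a two-finger parallel gripper is mounted at the origin on a cart in front of the work surface, level with it; the furniture and walls round the work are solid. World frame = base frame: x ahead of the robot, y to its left, z up, the work surface at z = 0. Lengths are in mm, angles in rad, forces in N, time in s.
With the tool pointing down it reaches from about 325 to 775 mm from the base axis. Payload 5.5 kg.
Tool frame: the origin (TCP) lies at the very end of the fingers, on their centre line; the grasp point (between the pads) lies 19 mm behind it (robot.grip_depth is the z of the grasp point in the tool frame, in mm); z points along the fingers, y is the line along which they close (so a half turn about z gives the same grasp; the last joint's range is limited). The gripper opens to 88 mm and grips with 3 to 60 N. Pads are 20 mm wide; open, the fingers measure 115 mm over their backs; the gripper's body (75 mm by 178 mm) begins 61 mm behind the grasp point.
Start: joints at [1.115, 0.091, 1.231, -0, 1.82, -0.057], TCP at [232.993, 552.929, 222.631] pointing down, gripper open.
Joint ranges: [-2.87, 2.87], [-0.86, 2.18], [0.17, 2.46], [-1.51, 4.65], [0.06, 2.69], [-2.65, 2.65]. Speed limits (rad/s): [2.57, 2.57, 3.01, 3.14, 3.14, 3.14].

INTERFACE

Orientations are given as a 3x3 rotation matrix whose columns are the frame's x, y, z axes.
In Python, from cell import robot, viewer gives the robot as it stands.
- The arm moves only by the shell command python3 -m crank 'ROWS' [FORCE]. ROWS is JSON, a list of rows, each an object with "jaw": the finger opening in mm, from 0 to 87.8; "linear": the shift along the world's x, y, z in mm, a list of three; "twist": the turn, a rotation vector about the world's x, y, z in degrees, a list of three. In form: [{"jaw": jaw, "linear": [dx, dy, dz], "twist": [ax, ay, az]}, ...]. A call has 1 to 10 rows; each row shifts and turns the commanded pose from where the row before left it; what a row does not reach is not made up. A row lasts 1/8 s, in which the tool goes at most 62.5 mm and 10.7 degrees, less where a joint would pass 70% of its speed; a pose out of reach is approached as far as the arm can. A call with a gripper value outside its range is refused whole. The fingers move at their own pace and stop on an object; FORCE is the grip in N (left out, the last holds). Time passes only in rows, so rows that do not move let the fingers close. It gives the time, the measured TCP pose, the force, the opening and the grip force at its end, in the units of the state.
- robot.get_obs(): the state, without advancing time (a new reading comes with each control period).
- viewer.camera(name): name is "scene" or "side" or "wrist"; returns a dict with "color" (400x640x3 uint8, red, green, blue), "fovy" (degrees; the focal length in pixels is half the picture's height over the tangent of half this angle, whatever the lens; pixels are square), "cx", "cy" (the principal point, pixels), "k1" (the pictures are not rectified: a ray, as slopes to the right and down, at radius r is drawn at 1 + k1 r^2 times it, then the intrinsics apply), "R" (3x3) and "t" (3): a world point X has camera coordinates R X + t. Camera axes: x right, y down, z forward; pixel columns grow to the right and rows downward; lengths in mm; the calibration is good to about 2 mm. A picture is of the moment at which its call begins. There is no depth.
- robot.sign_off(): hands the job in; it is judged then, once.
The state is a dict: "clock": time; "q": joint angles; "qvel": joint speeds; "tau": joint torques, N m; "tool_pos": TCP position; "tcp_rot": TCP orientation; "contact_force": force on the tool from outside, world axes, zero at the start; "ft_torque": the same for the moment, N m; "opening": opening from 0.0 (shut) to 1.0 (fully open); "grip_force": force on a finger pad.
Only numpy, scipy, OpenCV 4.12 (cv2) and the standard library are available. Lean on these libraries where they do the work, as an engineer would, in place of code of your own. Each camera call takes 0.05 s, during which the arm holds its last target. There are 200 camera calls.

TASK

The T-handle of the little dosing pump has been taken off and stands on the worktop. Put it back: set the square socket in its hub over the pump's leaning square spindle with the flats matching, any quarter turn will do, push it fully home against the shoulder, and let go. Do not shift or upset the jar, the dropper bottle or the beaker.

Things in the scene. Friction and masses are not known exactly. Their poses are not given: they have to be found in the camera images.
- t_handle: Loose T-handle, 0.15 kg, 68 mm tall, standing on its hub, bar on top; a half turn about z looks the same. Origin: centre of the hub's underside; z up, x along the bar. Grey steel hub 37 mm across, z 0 to 36 mm; neck 16 mm across to 48 mm; light wood bar 90 (x) x 16 (y) x 20 mm, z 48 to 68 mm, centred. Square bore from below, 16 mm wide, 29 mm deep, flats parallel to x and y.
- pump_spindle: The pump's square steel spindle, 14 mm wide, 26 mm long, last 6 mm tapering to 8 mm; leans 32 deg from vertical. Origin: centre of its root on the shoulder, 104 mm above the worktop; z outward along it, x and y square to its flats. Turns stiffly about z (0.3 N m), starts at various angles. Fully home, the handle's origin is here, its z along this z, 1 mm play on each side.
- pump: Dosing pump fixed to the worktop: round aluminium head leaning between two grey cheeks on a grey base plate 150 (x) x 120 (y) mm; the spindle leans out to its front (-x), roughly toward the robot. Origin: centre of the underside, z up. Round shoulder 40 mm across round the spindle's root; a flange 86 mm across lies 6 mm below the shoulder.
- jar: Bystander: dark jar with black lid, 52 mm across, 45 mm tall. Origin at the centre of its underside.
- dropper_bottle: Bystander: dark dropper bottle, 28 mm across, 93 mm tall. Origin at the centre of its underside.
- beaker: Bystander: clear beaker, 46 mm across, 58 mm tall. Origin at the centre of its underside.

How it is judged (in metres and radians):
At the end, for the whole second after the job is handed in: The T-handle sits on the spindle, released and at rest: its origin within 4 mm of the spindle's origin along each spindle axis, its z within 0.12 rad of the spindle's. Jar, dropper bottle and beaker stand within 30 mm of their starts, upright within 0.5 rad (x of t_handle in the frame of pump_spindle between -0.004 and 0.004 m and y of t_handle in the frame of pump_spindle between -0.004 and 0.004 m and z of t_handle in the frame of pump_spindle between -0.004 and 0.004 m and angle between the z axis of t_handle and the z axis of pump_spindle, either way round below 0.12 rad and linear speed of t_handle below 0.02 m/s and distance of each of jar, dropper_bottle, beaker from where it was at the start of the episode below 0.03 m and angle between each of jar, dropper_bottle, beaker's own z axis and vertical below 0.5 rad); the robot touches nothing.
It fails at once if the jar is shifted by more than 30 mm or tipped (distance of jar from where it was at the start of the episode above 0.03 m or angle between jar's own z axis and vertical above 0.5 rad).
It fails at once if the dropper bottle is shifted by more than 30 mm or tipped (distance of dropper_bottle from where it was at the start of the episode above 0.03 m or angle between dropper_bottle's own z axis and vertical above 0.5 rad).
It fails at once if the beaker is shifted by more than 30 mm or tipped (distance of beaker from where it was at the start of the episode above 0.03 m or angle between beaker's own z axis and vertical above 0.5 rad).
It also fails if it takes over 40 s, if anything falls off the work surface, if the arm or the gripper's body presses on something with over 40 N, if the wrist force passes 120 N, or if a joint passes its speed limit or range.

## Working session

There is one attempt and no reset: what is moved stays moved. The work goes in short steps, Python scripts to look and compute and a shell command to move; the robot and the scene stay as the last step left them, time stands still between calls to the robot, and variables do not carry over. Pictures are saved under pics/ and viewed, at most 10 in all, crops included, and the job is handed in when it is done.

```bash
mkdir -p pics; ls
cat > h.py <<'E'
import numpy as np, cv2, pickle
from cell import robot, viewer
def grab(n,tag):
    c=viewer.camera(n); pickle.dump(c,open(f'pics/{tag}.pkl','wb')); cv2.imwrite(f'pics/{tag}.png',c['color'][:,:,::-1]); return c
def load(tag): return pickle.load(open(f'pics/{tag}.pkl','rb'))
def proj(c,X):
    p=np.atleast_2d(X)@np.array(c['R']).T+np.array(c['t']); s=p[:,:2]/p[:,2:]
    f=200/np.tan(np.radians(c['fovy'])/2); s=s*(1+c['k1']*(s**2).sum(1,keepdims=True))
    return s*f+[c['cx'],c['cy']]
def ray(c,uv):
    f=200/np.tan(np.radians(c['fovy'])/2); d=(np.array(uv,float)-[c['cx'],c['cy']])/f; s=d.copy()
    for _ in range(20): s=d/(1+c['k1']*(s@s))
    R=np.array(c['R']); v=R.T@np.append(s,1); return -R.T@np.array(c['t']), v/np.linalg.norm(v)
def onz(c,uv,z):
    o,v=ray(c,uv); return o+v*(z-o[2])/v[2]
def tri(*cu):
    A=np.zeros((3,3));b=np.zeros(3)
    for c,uv in cu:
        o,v=ray(c,uv); P=np.eye(3)-np.outer(v,v); A+=P;b+=P@o
    return np.linalg.solve(A,b)
E
python3 - <<'E'
from h import *
for n in('scene','side','wrist'):
    c=grab(n,n+'0'); print(n,c['fovy'],c['k1'],(-np.array(c['R']).T@c['t']).round(),np.array(c['R'])[2].round(2))
a=[load(n+'0')['color'][:,:,::-1] for n in('scene','side')]
E
```

```text
pics
scene 50.355176103877284 -0.11423094197073107 [ 252. -761.  644.] [ 0.35  0.71 -0.61]
side 50.767074047891874 -0.01894823773810849 [ 390. -742.  672.] [ 0.22  0.72 -0.66]
wrist 63.87334189990193 -0.054506852609912566 [169. 580. 385.] [ 0.23 -0.1  -0.97]
```

View pics/scene0.png

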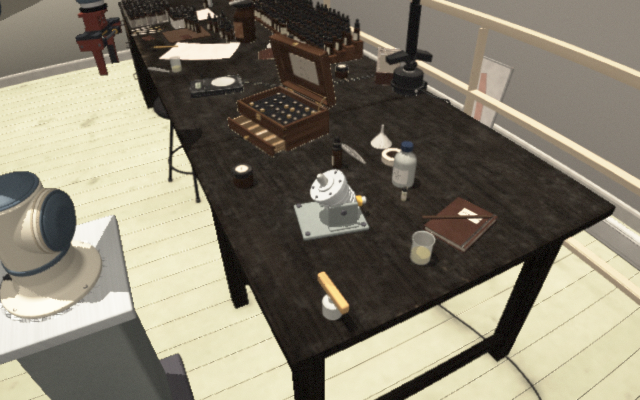

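View pics/side0.png

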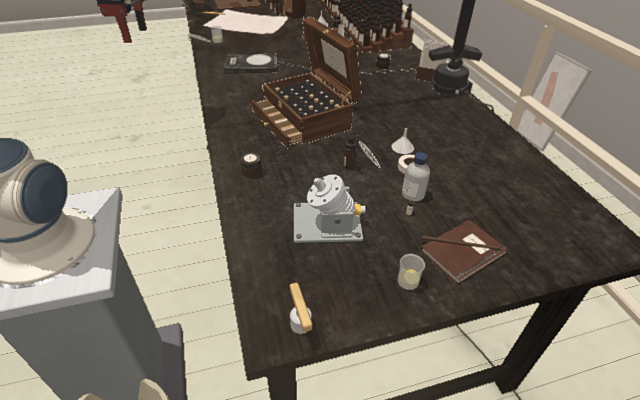

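The handle stands at about scene (333,300) and side (301,315), and the pump is at scene (330,200) and side (328,205). The jar, dropper bottle and beaker are at scene (243,176), (337,153) and (422,248). Next I'll zoom in on the handle and pump.

Run:
```python
from h import *
s=load('scene0');d=load('side0')
def crop(c,u,v,w=80,h=60): return cv2.resize(c['color'][v:v+h,u:u+w,::-1],(400,300),interpolation=cv2.INTER_CUBIC)
m=np.vstack([np.hstack([crop(s,295,262),crop(d,265,275)]),np.hstack([crop(s,295,163),crop(d,290,168)])])
cv2.imwrite('pics/m0.png',m)
for a,b,z in(((333,310),(300,326),0),((243,186),(251,174),0),((337,164),(350,165),0),((422,260),(409,285),0)):
    print(onz(s,a,z).round(),onz(d,b,z).round())
```

```text
[ 490. -333.    0.] [ 485. -338.    0.]
[469. 117.   0.] [474. 121.   0.]
[733.  94.   0.] [732.  91.   0.]
[ 715. -307.    0.] [ 714. -308.    0.]
```

View pics/m0.png

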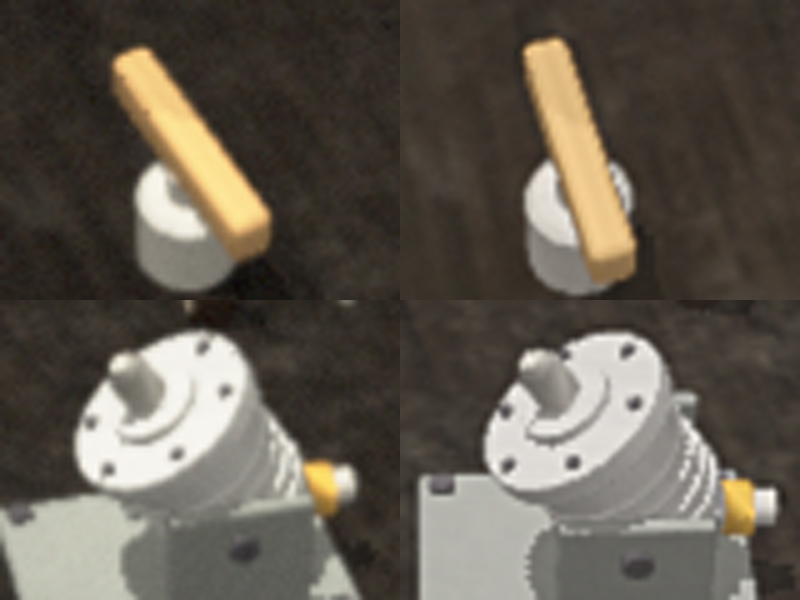

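Run:
```python
from h import *
s=load('scene0');d=load('side0');w=load('wrist0')
for a,b in(((322,272.4),(294.2,283.4)),((345.4,306.4),(306.6,324))):
    print('bar',onz(s,a,68).round(1),onz(d,b,68).round(1))
for a,b in(((320,175),(317,180)),((324.6,185),(323,189.6))): print('sp',tri((s,a),(d,b)).round(1))
print('root',onz(s,(324.6,185),104),onz(d,(323,189.6),104))
o=robot.get_obs();R=np.array(o['tcp_rot']);print(R.round(3),o['tool_pos'])
Rc=np.array(w['R']);C=-Rc.T@w['t'];print('cam in tool',R.T@(C-o['tool_pos']),(R.T@Rc.T).round(3), robot.grip_depth)
```

```text
bar [ 486.7 -295.1   68. ] [ 486.9 -294.4   68. ]
bar [ 486.5 -380.9   68. ] [ 486.8 -378.5   68. ]
sp [584.9 -96.4 127.3]
sp [603.1 -82.2  85.8]
root [ 591.64220246 -103.74672886  104.        ] [ 596.42373676 -103.40911179  104.        ]
[[-0.922  0.388 -0.001]
 [ 0.388  0.922 -0.001]
 [ 0.    -0.001 -1.   ]] [232.89556471 552.70904274 221.79497282]
cam in tool [ 6.91698521e+01  1.37165806e-01 -1.62805244e+02] [[ 0.001 -0.967 -0.254]
 [ 1.     0.001  0.   ]
 [ 0.    -0.254  0.967]] -18.700000000000003
```

```bash
python3 -m crank '[{"jaw":87,"linear":[21,-47,8],"twist":[0,0,-9.6]},{"jaw":87,"linear":[21,-47,8],"twist":[0,0,-9.6]},{"jaw":87,"linear":[21,-47,8],"twist":[0,0,-9.6]},{"jaw":87,"linear":[21,-47,8],"twist":[0,0,-9.6]},{"jaw":87,"linear":[21,-47,8],"twist":[0,0,-9.6]},{"jaw":87,"linear":[21,-47,0],"twist":[0,0,-9.6]},{"jaw":87,"linear":[21,-47,0],"twist":[0,0,-9.6]}]'
```

```text
clock: 1.02
tool_pos: [380.3, 222.4, 262.6]
tcp_rot: [[0.006, 1.0, 0.0], [1.0, -0.006, 0.0], [0.0, 0.0, -1.0]]
contact_force: [1.1, -0.2, -0.6]
opening: 0.99
grip_force: 0.0
```

Tracks well. Next the look pose, about (532,-103,205), tilted 32°.

```bash
python3 -m crank '[{"jaw":87,"linear":[21,-47,0],"twist":[0,-4,0]},{"jaw":87,"linear":[21,-47,0],"twist":[0,-4,0]},{"jaw":87,"linear":[21,-47,-5],"twist":[0,-4,0]},{"jaw":87,"linear":[21,-47,-10],"twist":[0,-4,0]},{"jaw":87,"linear":[21,-47,-10],"twist":[0,-4,0]},{"jaw":87,"linear":[21,-47,-15],"twist":[0,-4,0]},{"jaw":87,"linear":[21,-43,-15],"twist":[0,-4,0]},{"jaw":87,"linear":[4,0,0],"twist":[0,-4,0]},{"jaw":87,"linear":[0,0,0],"twist":[0,0,0]}]'
python3 - <<'E'
from h import *
grab('wrist','w1')
E
```

```text
clock: 2.15
tool_pos: [530.1, -101.7, 206.3]
tcp_rot: [[0.003, 0.849, 0.528], [1.0, -0.003, -0.0], [0.001, 0.528, -0.849]]
contact_force: [0.1, 0.6, 1.1]
opening: 0.994
grip_force: 0.0
```

View pics/w1.png

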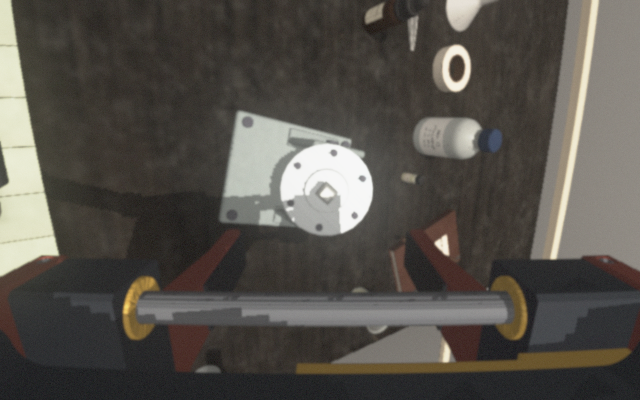

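The wrist view shows the spindle end at (326,191) as a diamond. The flange is centred near (327,190), and the base plate is turned about 10°. I'll zoom in on the spindle.

Run:
```python
from h import *
c=load('wrist0') if 0 else load('w1')
im=c['color'][140:240,276:376,::-1]
a=cv2.resize(im,(590,590),interpolation=cv2.INTER_CUBIC)
cv2.imwrite('pics/z1.png',a)
```

```text
(no output)
```

View pics/z1.png

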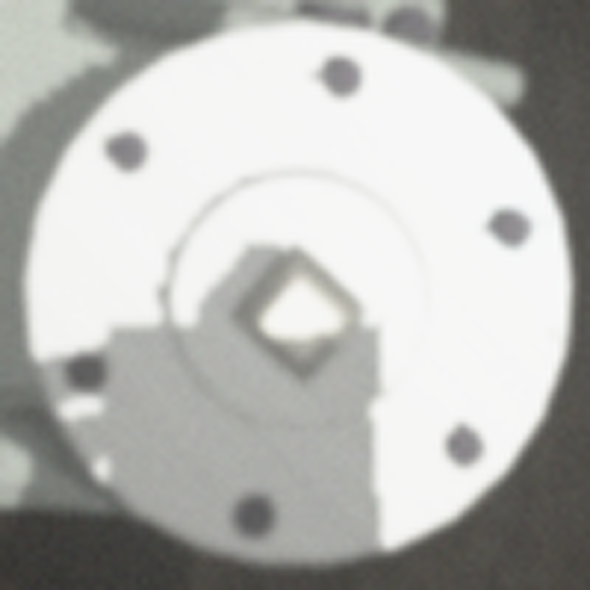

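```bash
cat > fit.py <<'E'
from h import *
from scipy.optimize import least_squares
w=load('w1');s=load('scene0');d=load('side0')
Z=lambda x,y:(276+(x+.5)/5.9-.5,140+(y+.5)/5.9-.5)
A,B=onz(w,(238,110),8),onz(w,(220,222),8);print('plate front corners',A.round(),B.round(),'front dir yaw',np.degrees(np.arctan2(*(A-B)[[1,0]])).round(1))
def frame(p):
    x,y,az,g=p; L=np.radians(32); h=np.array([np.cos(az),np.sin(az),0])
    z=np.sin(L)*h+np.cos(L)*np.array([0,0,1]); v=np.cross([0,0,1],h); u=np.cross(v,z)  # u in lean plane, v horizontal
    X=np.cos(g)*u+np.sin(g)*v; return np.array([x,y,104]),X,np.cross(z,X),z
fl=[Z(25,290),Z(573,290),Z(299,25),Z(299,565)]; sh=[Z(170,300),Z(428,300),Z(298,172),Z(298,430)]
co=[Z(297,247),Z(360,312),Z(303,382),Z(233,313)]; tp=Z(300,312)
def circ(O,X,Y,z,r,h):
    t=np.linspace(0,2*np.pi,120,endpoint=False)[:,None]; return proj(w,O+h*z+r*(np.cos(t)*X+np.sin(t)*Y))
def res(p):
    O,X,Y,z=frame(p); r=[]
    for pts,P in((fl,circ(O,X,Y,z,43,-6)),(sh,circ(O,X,Y,z,20,0))):
        c=P.mean(0); q=np.array([P[:,0].min(),P[:,0].max(),P[:,1].min(),P[:,1].max()])
        m=np.array([pts[0][0],pts[1][0],pts[2][1],pts[3][1]]); r+=list(q-m)
    C=proj(w,[O+20*z+7*(a*X+b*Y) for a,b in((1,1),(1,-1),(-1,-1),(-1,1))])
    for m in co: 
        D=C-m; r+=list(D[np.argmin((D**2).sum(1))])
    r+=list(2*(proj(w,O+26*z)[0]-tp))
    return np.array(r)
def res2(p):
    O,X,Y,z=frame(p)
    return np.r_[res(p),proj(s,O+26*z)[0]-(320,175),proj(s,O)[0]-(324.6,185),proj(d,O+26*z)[0]-(317,180),proj(d,O)[0]-(323,189.6)]
for f in(res,res2):
    b=min((least_squares(f,[595,-103,np.pi,g]) for g in np.radians([-30,0,30,45,60])),key=lambda r:r.cost)
    p=b.x; O,X,Y,z=frame(p)
    print(p[:2].round(1),np.degrees(p[2:]).round(1),b.cost.round(1),'z',z.round(3),'X',X.round(3),'Y',Y.round(3)); print(b.fun.round(1))
E
python3 fit.py
```

```text
plate front corners [549. -24.   8.] [ 522. -141.    8.] front dir yaw 76.6
[596.  -97.1] [163.3  60.4] 2.9 z [-0.508  0.152  0.848] X [-0.651 -0.713 -0.262] Y [ 0.565 -0.685  0.461]
[-0.5 -0.7 -0.5  0.4 -0.5 -0.2 -0.2  0.   0.2 -0.8  1.5 -0.4 -0.2 -0.4
 -0.3  0.   0.3  0.9]
[596.1 -97.3] [162.9  60.7] 9.6 z [-0.506  0.156  0.848] X [-0.653 -0.711 -0.259] Y [ 0.563 -0.685  0.462]
[-0.4 -0.7 -0.2  0.7 -0.4 -0.2  0.   0.2  0.4 -0.7  1.6 -0.3 -0.1 -0.3
 -0.2  0.1  0.6  1.  -1.3  0.2  0.5 -2.1 -1.4 -0.6 -1.  -1.8]
```

```bash
python3 -m crank '[{"jaw":87,"linear":[-8.6,-47,0],"twist":[0,6.4,0]},{"jaw":87,"linear":[-8.6,-47,0],"twist":[0,6.4,0]},{"jaw":87,"linear":[-8.6,-47,-10],"twist":[0,6.4,0]},{"jaw":87,"linear":[-8.6,-47,-20],"twist":[0,6.4,0]},{"jaw":87,"linear":[-8.6,-48,-26],"twist":[0,6.4,0]},{"jaw":87,"linear":[0,0,0],"twist":[0,0,0]},{"jaw":87,"linear":[0,0,0],"twist":[0,0,0]}]'
python3 - <<'E'
from h import *
c=grab('wrist','w2')
print(proj(c,[[487,-293,68],[487,-382,68],[487,-337.5,68]]))
E
```

```text
clock: 3.08
tool_pos: [488.9, -336.3, 152.2]
tcp_rot: [[-0.0, 1.0, 0.001], [1.0, 0.0, 0.0], [0.0, 0.001, -1.0]]
contact_force: [0.6, 0.3, 0.4]
opening: 0.99
grip_force: 0.0
[[321.74405078 152.17568451]
 [321.86905089 259.10168717]
 [321.80513471 208.01255568]]
```

View pics/w2.png

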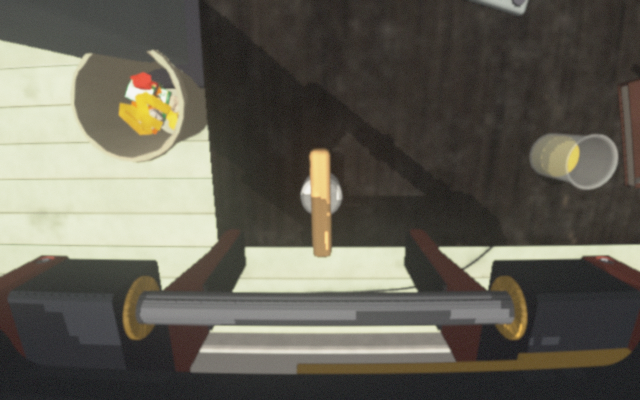

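The bar's top runs from (319,150) to (322,256), within 2 mm and about 1° of my estimate. I'll go down and grip it.

```bash
python3 -m crank '[{"jaw":87,"linear":[-3,0,-40],"twist":[0,0,1.3]},{"jaw":87,"linear":[0,0,-40],"twist":[0,0,0]},{"jaw":60,"linear":[0,0,-31],"twist":[0,0,0]},{"jaw":30,"linear":[0,0,0],"twist":[0,0,0]},{"jaw":10,"linear":[0,0,0],"twist":[0,0,0]},{"jaw":10,"linear":[0,0,0],"twist":[0,0,0]},{"jaw":10,"linear":[0,0,0],"twist":[0,0,0]},{"jaw":10,"linear":[0,0,0],"twist":[0,0,0]}]' 45
```

```text
clock: 4.12
tool_pos: [485.2, -337.3, 41.2]
tcp_rot: [[-0.022, 1.0, 0.001], [1.0, 0.022, -0.0], [-0.001, 0.001, -1.0]]
contact_force: [0.1, 0.5, -0.1]
opening: 0.348
grip_force: 0.0
```

```bash
python3 -m crank '[{"jaw":10,"linear":[0,0,0],"twist":[0,0,0]},{"jaw":10,"linear":[0,0,0],"twist":[0,0,0]},{"jaw":10,"linear":[0,0,0],"twist":[0,0,0]},{"jaw":10,"linear":[0,0,0],"twist":[0,0,0]},{"jaw":10,"linear":[0,0,0],"twist":[0,0,0]}]' 45;  python3 -m crank '[{"jaw":10,"linear":[0,0,10],"twist":[0,0,0]},{"jaw":10,"linear":[0,0,40],"twist":[0,0,0]},{"jaw":10,"linear":[0,0,50],"twist":[0,0,0]},{"jaw":10,"linear":[0,0,50],"twist":[0,0,0]},{"jaw":10,"linear":[0,0,0],"twist":[0,0,0]}]'
python3 - <<'E'
from h import *
c=grab('wrist','w3')
s=grab('scene','s3'); d=grab('side','d3')
w=c['color'][120:300,220:420,::-1]; a=cv2.resize(w,(444,400))
o=robot.get_obs(); T=np.array(o['tool_pos'])
def cr(c):
    u,v=proj(c,T)[0].astype(int); print(u,v); return cv2.resize(c['color'][max(v-40,0):max(v-40,0)+80,u-60:u+60,::-1],(300,200))
cv2.imwrite('pics/m3.png',np.hstack([a,np.vstack([cr(s),cr(d)])]))
E
```

```text
clock: 4.75
tool_pos: [485.0, -337.1, 40.5]
tcp_rot: [[-0.022, 1.0, -0.0], [1.0, 0.022, 0.0], [0.0, -0.0, -1.0]]
contact_force: [-0.1, 0.2, -0.3]
opening: 0.179
grip_force: 45.0
clock: 5.38
tool_pos: [486.5, -338.2, 197.3]
tcp_rot: [[-0.022, 1.0, 0.008], [1.0, 0.022, -0.006], [-0.006, 0.008, -1.0]]
contact_force: [-0.3, -0.3, -2.4]
opening: 0.179
grip_force: 45.0
332 237
297 256
```

View pics/m3.png

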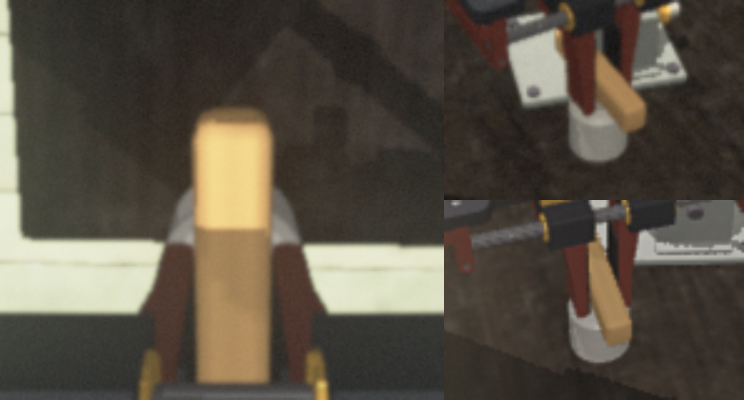

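The handle is held square between the fingers with the bar level. Now I'll work out the offset along the bar, then the pre-insertion pose.

```bash
cat > plan.py <<'E'
import io,contextlib
with contextlib.redirect_stdout(io.StringIO()):
    from fit import *
from scipy.spatial.transform import Rotation as Ro
p[2]=np.radians(163.5) if abs(np.degrees(p[2])-163.5)<3 else p[2]
O,X,Y,z=frame(p)
Rg=np.column_stack([-X,-np.cross(-z,X),-z])
def goal(h,off=0): # handle origin h mm above root along z; handle centre at tool x=off, tool z=41
    return O+h*z-Rg@np.array([off,0,41.])
E
python3 - <<'E'
from plan import *
c=load('w3');o=robot.get_obs();R=np.array(o['tcp_rot']);T=np.array(o['tool_pos'])
for dl in(-3,0,3): print(dl,proj(c,[T+R@[45+dl,0,-27.5],T+R@[45+dl,0,-7.5]]).round(1).tolist())
w2=load('w2'); 
for y in(-290,-292,-294,-296): print(y,proj(w2,[486,y,68])[0].round(1))
g=goal(50);print('Rg',Rg.round(3).tolist()); print('goal50',g.round(1),'d',(g-T).round(1),'rotvec',np.degrees(Ro.from_matrix(Rg@R.T).as_rotvec()).round(2)); print(o['q'],z.round(3))
E
```

```text
-3 [[320.3, 176.2], [320.5, 168.9]]
0 [[320.3, 169.6], [320.4, 163.1]]
3 [[320.3, 163.0], [320.4, 157.2]]
-290 [320.4 148.2]
-292 [320.4 150.9]
-294 [320.4 153.5]
-296 [320.4 156.1]
Rg [[0.645, 0.57, 0.508], [0.719, -0.679, -0.151], [0.259, 0.462, -0.848]]
goal50 [549.9 -83.6 181.2] d [ 65.3 253.2  -8. ] rotvec [  3.91 -32.71 -45.8 ]
[-6.64964697e-01  6.20169611e-02  1.32026864e+00 -4.46632145e-05
  1.76145947e+00 -6.86780404e-01] [-0.508  0.151  0.848]
```

```bash
python3 -m crank '[{"jaw":10,"linear":[9.4,36.3,20],"twist":[0.56,-4.67,-6.54]},{"jaw":10,"linear":[9.4,36.3,10],"twist":[0.56,-4.67,-6.54]},{"jaw":10,"linear":[9.4,36.3,0],"twist":[0.56,-4.67,-6.54]},{"jaw":10,"linear":[9.4,36.3,0],"twist":[0.56,-4.67,-6.54]},{"jaw":10,"linear":[9.4,36.3,-8],"twist":[0.56,-4.67,-6.54]},{"jaw":10,"linear":[9.4,36.3,-15],"twist":[0.56,-4.67,-6.54]},{"jaw":10,"linear":[9.4,36.3,-15],"twist":[0.56,-4.67,-6.54]},{"jaw":10,"linear":[0,0,0],"twist":[0,0,0]},{"jaw":10,"linear":[0,0,0],"twist":[0,0,0]},{"jaw":10,"linear":[0,0,0],"twist":[0,0,0]}]'
python3 - <<'E'
from plan import *
o=robot.get_obs();R=np.array(o['tcp_rot']);T=np.array(o['tool_pos'])
g=goal(50,-1.2);print('d',(g-T).round(1),'rotvec',np.degrees(Ro.from_matrix(Rg@R.T).as_rotvec()).round(2),o['q'])
s=grab('scene','s4');d=grab('side','d4');c=grab('wrist','w4')
def cr(c,k):
    u,v=proj(c,O+25*z)[0].astype(int); im=cv2.resize(c['color'][v-35:v+25,u-40:u+40,::-1],(400,300),interpolation=cv2.INTER_CUBIC); return im
f=lambda u,v:None
cv2.imwrite('pics/m4.png',np.vstack([np.hstack([cr(s,0),cr(d,0)]),np.hstack([cv2.resize(c['color'][100:250,220:420,::-1],(400,300)),np.zeros((300,400,3),np.uint8)])]))
for n,cc in(('s',s),('d',d)): 
    u0=proj(cc,O+25*z)[0].astype(int)-(40,35); print(n,((proj(cc,[O,O+26*z,T+R@[-1.2,0,41],T+R@[-1.2,0,5]])-u0)*5).round().tolist())
E
```

```text
clock: 6.78
tool_pos: [550.9, -84.3, 182.9]
tcp_rot: [[0.647, 0.569, 0.507], [0.718, -0.679, -0.153], [0.257, 0.463, -0.848]]
contact_force: [-0.3, 0.2, -1.3]
opening: 0.181
grip_force: 45.0
d [-0.2  1.6 -1.5] rotvec [ 0.12 -0.02  0.1 ] [-0.17301324 -0.54601003  1.93875899 -0.06841363  1.19418756  0.63418263]
s [[235.0, 214.0], [203.0, 176.0], [175.0, 139.0], [128.0, 81.0]]
d [[235.0, 219.0], [203.0, 177.0], [174.0, 137.0], [126.0, 75.0]]
```

View pics/m4.png

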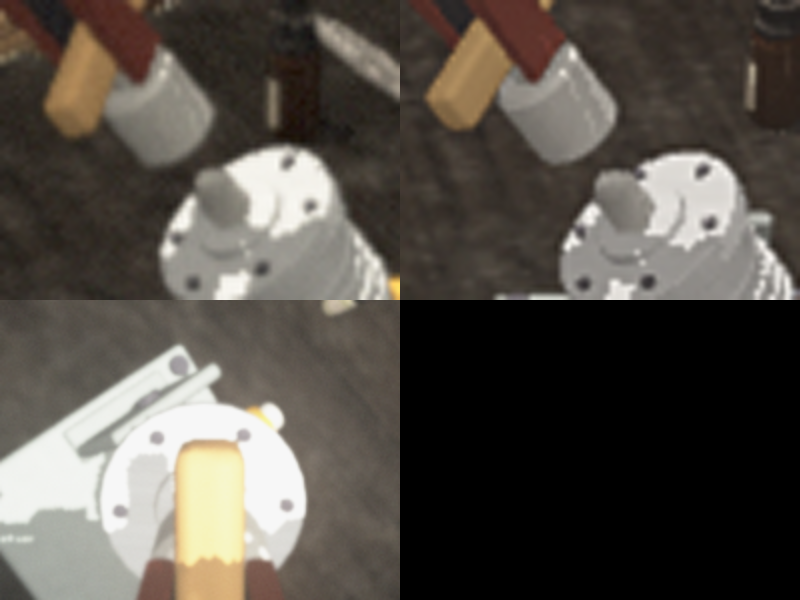

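Continuing the hub's centre line in both views passes through the spindle tip, at scene (210,183) and side (612,183) in the crop, within about 1 mm. I'll advance along the axis.

```bash
python3 -m crank '[{"jaw":10,"linear":[-0.2,1.6,-1.5],"twist":[0,0,0]},{"jaw":10,"linear":[5.1,-1.5,-8.5],"twist":[0,0,0]},{"jaw":10,"linear":[5.1,-1.5,-8.5],"twist":[0,0,0]},{"jaw":10,"linear":[3,-0.9,-5.1],"twist":[0,0,0]},{"jaw":10,"linear":[2,-0.6,-3.4],"twist":[0,0,0]},{"jaw":10,"linear":[1.5,-0.45,-2.5],"twist":[0,0,0]},{"jaw":10,"linear":[1.5,-0.45,-2.5],"twist":[0,0,0]},{"jaw":10,"linear":[0,0,0],"twist":[0,0,0]}]'
cat > st.py <<'E'
from plan import *
o=robot.get_obs();R=np.array(o['tcp_rot']);T=np.array(o['tool_pos'])
e=T+R@[-1.2,0,41]-O; M=np.column_stack([-X,-np.cross(-z,X),z])
print('handle in spindle (tool x, tool y, h)',(e@M).round(1),'F same axes',(np.array(o['contact_force'])@M).round(1),'M',(np.array(o['ft_torque'])@M).round(2),'rot',np.degrees(Ro.from_matrix(Rg@R.T).as_rotvec()).round(2)); print('axes\n',M.T.round(3))
E
python3 st.py
```

```text
clock: 7.92
tool_pos: [567.9, -88.1, 149.3]
tcp_rot: [[0.648, 0.571, 0.505], [0.718, -0.678, -0.155], [0.254, 0.463, -0.849]]
contact_force: [-2.4, -3.9, -3.0]
opening: 0.182
grip_force: 45.0
handle in spindle (tool x, tool y, h) [-1.3 -1.3 13.2] F same axes [-5.1 -0.1 -1.9] M [ 0.16 -1.51  0.12] rot [ 0.22 -0.19  0.11]
axes
 [[ 0.645  0.719  0.259]
 [ 0.57  -0.679  0.462]
 [-0.508  0.151  0.848]]
```

Engaged about 7 mm past the taper with a light side load. I'll relieve that load and keep going.

```bash
python3 -m crank '[{"jaw":10,"linear":[-0.6,-0.7,-0.3],"twist":[0,0,0]},{"jaw":10,"linear":[1.5,-0.45,-2.5],"twist":[0,0,0]},{"jaw":10,"linear":[1.5,-0.45,-2.5],"twist":[0,0,0]},{"jaw":10,"linear":[1,-0.3,-1.7],"twist":[0,0,0]},{"jaw":10,"linear":[0,0,0],"twist":[0,0,0]}]'; python3 st.py | head -1
```

```text
clock: 8.55
tool_pos: [571.7, -89.5, 142.9]
tcp_rot: [[0.647, 0.57, 0.506], [0.718, -0.678, -0.154], [0.256, 0.463, -0.849]]
contact_force: [-2.7, -5.2, -2.5]
opening: 0.178
grip_force: 45.0
handle in spindle (tool x, tool y, h) [-1.5 -1.2  5.6] F same axes [-6.1  0.8 -1.5] M [ 0.19 -1.42  0.04] rot [ 0.17 -0.11  0.08]
```

```bash
python3 -m crank '[{"jaw":10,"linear":[0.2,-1,-2],"twist":[0,0,0]},{"jaw":10,"linear":[1,-0.3,-1.7],"twist":[0,0,0]},{"jaw":10,"linear":[1,-0.3,-1.7],"twist":[0,0,0]},{"jaw":10,"linear":[0.5,-0.15,-0.8],"twist":[0,0,0]},{"jaw":10,"linear":[0.5,-0.15,-0.8],"twist":[0,0,0]},{"jaw":10,"linear":[0,0,0],"twist":[0,0,0]}]'; python3 st.py | head -1
```

```text
clock: 9.3
tool_pos: [574.7, -90.6, 138.4]
tcp_rot: [[0.646, 0.57, 0.507], [0.719, -0.679, -0.153], [0.257, 0.463, -0.848]]
contact_force: [-19.4, 0.2, 10.9]
opening: 0.179
grip_force: 45.0
handle in spindle (tool x, tool y, h) [-1.4 -0.8  0.1] F same axes [-9.6 -6.1 19.1] M [ 1.68 -2.06  0.14] rot [ 0.12 -0.05  0.05]
```

```bash
python3 -m crank '[{"jaw":10,"linear":[0.5,-0.15,-0.8],"twist":[0,0,0]},{"jaw":10,"linear":[0.5,-0.15,-0.8],"twist":[0,0,0]},{"jaw":10,"linear":[0,0,0],"twist":[0,0,0]}]'; python3 st.py | head -1
```

```text
clock: 9.68
tool_pos: [575.1, -90.8, 138.5]
tcp_rot: [[0.646, 0.57, 0.507], [0.718, -0.679, -0.153], [0.257, 0.463, -0.848]]
contact_force: [-32.6, 2.2, 20.0]
opening: 0.177
grip_force: 45.0
handle in spindle (tool x, tool y, h) [-1.2 -0.4 -0.1] F same axes [-14.3 -10.8  33.8] M [ 2.67 -2.79  0.08] rot [ 0.11 -0.05  0.06]
```

It is against the shoulder: the force climbs and nothing moves. I'll ease off, release, and back away along the axis.

```bash
python3 -m crank '[{"jaw":10,"linear":[-1,0.3,1.7],"twist":[0,0,0]},{"jaw":87,"linear":[0,0,0],"twist":[0,0,0]},{"jaw":87,"linear":[0,0,0],"twist":[0,0,0]},{"jaw":87,"linear":[0,0,0],"twist":[0,0,0]},{"jaw":87,"linear":[0,0,0],"twist":[0,0,0]},{"jaw":87,"linear":[0,0,0],"twist":[0,0,0]}]' && python3 -m crank '[{"jaw":87,"linear":[-5,1.5,8.5],"twist":[0,0,0]},{"jaw":87,"linear":[-15,4.5,25],"twist":[0,0,0]},{"jaw":87,"linear":[-25,7.5,42],"twist":[0,0,0]},{"jaw":87,"linear":[-25,7.5,42],"twist":[0,0,0]},{"jaw":87,"linear":[0,0,0],"twist":[0,0,0]},{"jaw":87,"linear":[0,0,0],"twist":[0,0,0]}]'
python3 - <<'E'
from plan import *
s=grab('scene','s5');d=grab('side','d5')
def cr(c):
    u,v=proj(c,O+25*z)[0].astype(int); print(((proj(c,[O,O+36*z,O+68*z])-(u-40,v-35))*5).round().tolist()); return cv2.resize(c['color'][v-35:v+25,u-40:u+40,::-1],(400,300),interpolation=cv2.INTER_CUBIC)
cv2.imwrite('pics/m5.png',np.vstack([np.hstack([cr(s),cr(d)]),cv2.resize(np.hstack([s['color'][100:340,200:460,::-1],d['color'][100:340,200:460,::-1]]),(800,300))]))
E
```

```text
clock: 10.42
tool_pos: [575.5, -90.5, 136.6]
tcp_rot: [[0.646, 0.57, 0.508], [0.719, -0.679, -0.152], [0.258, 0.463, -0.848]]
contact_force: [-0.4, -1.0, -0.9]
opening: 0.709
grip_force: 0.0
clock: 11.18
tool_pos: [505.3, -69.5, 254.2]
tcp_rot: [[0.646, 0.57, 0.508], [0.719, -0.679, -0.152], [0.258, 0.464, -0.848]]
contact_force: [1.1, -0.5, 0.5]
opening: 0.99
grip_force: 0.0
[[235.0, 214.0], [191.0, 161.0], [150.0, 112.0]]
[[235.0, 219.0], [190.0, 161.0], [148.0, 107.0]]
```

View pics/m5.png

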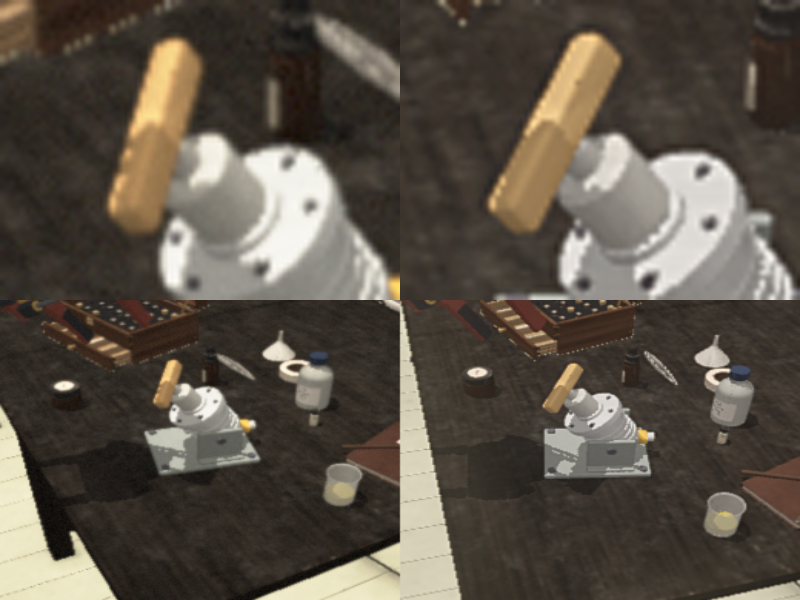

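The hub sits flush on the shoulder, around (235,215) in both crops, and the bystanders haven't moved. The robot is clear, so I'm handing in.

```bash
python3 -c "
from cell import robot
print(robot.sign_off())"
```

```text
the job is handed in; nothing more can be done
None
```

The T-handle is back on the pump spindle, pushed home against the shoulder and released; the jar, dropper bottle and beaker look unmoved in the last pictures, and the job was handed in at about 11 s (no verdict was returned).

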